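Set the sprung stand column to its length mark and lock the cam lever

TASK

Set up the little three-legged scanner stand: grip the black head on top of its sprung column, push the column down until the broad dark ring round it is level with the top rim of the clamp, and keep holding it there while you turn the cam lever clockwise (seen from above) until it is fully closed, for instance by turning the gripper about the column so that a finger pushes the lever's upright wing round. Do not let go of the column or let it leave its mark at any time while the lever is being closed, leave the other things on the desk alone, and finish still gripping the column at its mark with the lever closed.

Things in the scene. Friction and masses are not known exactly. Their poses are not given: they have to be found in the camera images.
- stand: small three-legged table stand fixed to the desk, 208 mm across its feet. Origin on the desk under the upright column axis; z up. Its black clamp (35 mm diameter, z 88 to 116 mm) carries the grey lever ring (about 40 mm across, z 116 to 126 mm) and ends in a bright rim 25 mm in diameter at z = 130 mm.
- clamp_rim (a point): centre of the clamp's top rim, on the column axis, 130 mm above the desk: the edge at which the length mark is read
- column: bright round column, 16 mm diameter, upright in the stand, with a black knurled head on top (30 mm diameter, 36 mm tall; the place to grip, from above) that ends in a 9 mm stud. It slides up and down and turns freely about its axis. With the lever open a spring pushes it up, with about 6 N at the start and 10 N at the mark. Origin on the axis, 55 mm below the broad ring; z up.
- length_mark (a point): the length mark: middle of the broad dark ring (5 mm wide) round the column, on its axis, 20 mm below the head's underside. Narrow rings (1 mm) stand 10 mm apart, four below and one above it. It is 55 mm above the clamp rim at the start and must be brought level with it.
- column_head (a point): middle of the black knurled head, on the column axis, 38 mm above the length mark; the stud's top is 27.5 mm above this point. At the mark the head's underside is 150 mm above the desk.
- lift (a joint): how far the column has been pushed down, m: 0 = fully up (start), 0.055 = broad ring level with the clamp rim, 0.075 = lower stop
- cam_lever (a joint): angle of the cam lever about the column axis, rad: 0 = fully closed against its stop, 0.80 to 0.95 at the start (open). Closing turns it clockwise seen from above. It stays where it is left; moving it takes up to about 0.2 N m. Closed, it clamps the column.
- lever_wing (a point): middle of the lever's upright grey thumb wing, 40 mm from the column axis: a radial plate 7 mm thick (10 mm at its outer end), 25 to 61 mm from the axis, z 125 to 171 mm above the desk. A flat arm below z = 126 mm joins it to the ring. With the column at its mark, fingertips 133 to 160 mm above the desk pass over the arm and meet the wing's side as the gripper turns.
- barcode_scanner: black hand-held barcode scanner lying on its side, 148 x 108 x 42 mm; bystander; origin under its middle
- tape_roll: roll of tape lying flat, 73 mm across, 18 mm high; bystander; origin under its middle
- label_roll: white roll of blank labels lying flat, 64 x 59 x 35 mm; bystander; origin under its middle
- blue_stapler: blue stapler, 32 x 125 x 54 mm; bystander; origin under its middle

How it is judged:
By the outcome, as a careful person would: the job done as asked, in the order asked, and still so for the second after the job is handed in, while the arm keeps its last pose, push and grip.
It also fails if it takes over 38 s, if anything falls off the work surface, if the arm or the gripper's body presses on something with over 40 N, if the wrist force passes 120 N, or if a joint passes its speed limit or range.

ROBOT

A 6-joint arm with a two-finger parallel gripper is mounted at the origin on a cart in front of the work surface, level with it; the furniture and walls round the work are solid. World frame = base frame: x ahead of the robot, y to its left, z up, the work surface at z = 0. Lengths are in m, angles in rad, forces in N, time in s.
With the tool pointing down it reaches from about 0.375 to 0.9 m from the base axis. Payload 3.1 kg.
Tool frame: the origin (TCP) lies midway between the tips of the shut fingers; the grasp point (between the pads) lies r.hold_point_z behind it (r.hold_point_z is the distance from the TCP to the grasp point, in m); z points along the fingers, y is the line along which they close (so a half turn about z gives the same grasp; the last joint's range is limited). The gripper opens to 85 mm and grips with 20 to 120 N. Pads are 22 mm wide; open, the fingers measure 114 mm over their backs; the gripper's body (76 mm by 85 mm) begins 54 mm behind the grasp point. The pads swing forward as they close: fully open they stand 13 mm farther back than shut.
Start: joints at [1.044, 0.527, 1.433, -0, 1.181, -0.178], TCP at [0.214, 0.587, 0.204] pointing down, gripper open.
Joint ranges: [-3.08, 3.08], [-0.75, 2.2], [0.22, 2.44], [-1.43, 4.57], [0, 2.65], [-2.85, 2.85]. Speed limits (rad/s): [2.79, 2.79, 3.14, 3.14, 3.14, 3.14].

INTERFACE

Orientations are given as a unit quaternion [w, x, y, z].
In Python, from plant import r gives the robot as it stands.
- The arm moves only by the shell command python3 -m inch 'ROWS' [FORCE]. ROWS is 1 to 8 rows, parted by a bar, with the numbers parted by spaces; each row has 7 numbers: dx, dy, dz in shares of 0.8 m (1.0 is 0.8 m), then a rotation vector rx, ry, rz in shares of pi rad (1.0 is pi rad), then the finger opening in m; each row shifts and turns the commanded pose from where the row before left it, along the tool's axes as they then stand; what a row does not reach is not made up. A row lasts 1/12 s, in which the tool goes at most 0.0417 m and 0.125 rad, less where a joint would pass 70% of its speed; a pose out of reach is approached as far as the arm can. The fingers move at their own pace and stop on an object; FORCE is the grip in N (left out, the last holds). Time passes only in rows, so rows that do not move let the fingers close. It prints the time, the measured TCP pose, the force, the opening and the grip force at its end. Input that does not fit is refused with a message, and nothing moves.
- r.read_state(): the state, without advancing time (a new reading comes with each control period).
- r.camera(name): name is "side" or "top" or "wrist"; returns a dict with "img" (384x512x3 uint8, red, green, blue), "mtx" (3x3 intrinsics, pixels), "distortion" ([k1, k2, p1, p2, k3] as OpenCV has them; the pictures are not rectified), "extrinsics" (4x4, takes a point from camera to world coordinates); the wrist camera has in their place "tool_from_camera" (4x4, takes a point from camera to tool coordinates, whose origin is the TCP and whose axes are the flange's). Camera axes: x right, y down, z forward; pixel columns grow to the right and rows downward; lengths in m; the calibration is good to about 2 mm. A picture is of the moment at which its call begins: read the wrist's pose just before it. There is no depth.
- r.finish_job(): hands the job in; it is judged then, once.
The state is a dict: "clock": time; "q": joint angles; "joint_vel": joint speeds; "joint_efforts": joint torques, N m; "tcp_pos": TCP position; "orientation": TCP orientation; "contact_force": force on the tool from outside, world axes, zero at the start; "wrist_torque": the same for the moment, N m; "width": finger opening in m; "finger_force": force on a finger pad.
Only numpy, scipy, OpenCV 4.12 (cv2) and the standard library are available. Lean on these libraries where they do the work, as an engineer would, in place of code of your own. Each camera call takes 0.05 s, during which the arm holds its last target. There are 200 camera calls.

## Working session

There is one attempt and no reset: what is moved stays moved. The work goes in short steps, Python scripts to look and compute and a shell command to move; the robot and the scene stay as the last step left them, time stands still between calls to the robot, and variables do not carry over. Pictures are saved under pics/ and viewed, at most 10 in all, crops included, and the job is handed in when it is done.

```bash
ls; mkdir -p pics; python3 - <<'E'
from plant import r
import cv2
s=r.read_state();print(s, r.hold_point_z)
for n in("side","top"):
    c=r.camera(n);cv2.imwrite(f"pics/{n}0.png",c["img"][...,::-1]);print(n,c["mtx"],c["distortion"],c["extrinsics"])
E
```

```text
pics
{'clock': 0.0, 'q': array([ 1.04349236e+00,  5.28467623e-01,  1.43388286e+00,  2.08882221e-05,
        1.18140232e+00, -1.78525950e-01]), 'joint_vel': array([0.00019757, 0.00080627, 0.00250407, 0.00075582, 0.00043231,
       0.00028793]), 'joint_efforts': array([ 6.89893932e-05, -4.42344582e+01, -1.78029585e+01, -6.74224589e-05,
        8.27897253e-03, -4.95997110e-07]), 'tcp_pos': array([0.21318437, 0.58670509, 0.20263897]), 'orientation': array([-3.82373734e-04,  1.73510257e-01,  9.84831470e-01, -1.01017024e-03]), 'contact_force': array([0.01080241, 0.23257915, 0.55824029]), 'wrist_torque': array([-0.00856378, -0.00697703,  0.01138925]), 'finger_force': 0.0, 'width': 0.08516935457976664} 0.0187
side [[434.34827293   0.         260.75298243]
 [  0.         434.34827293 189.95127919]
 [  0.           0.           1.        ]] [-0.12058272  0.          0.          0.          0.        ] [[-0.898361   -0.36797907  0.23987273  0.38110374]
 [-0.43891208  0.730325   -0.52343249  0.37056864]
 [ 0.01742715 -0.57551438 -0.81760595  0.89509009]
 [ 0.          0.          0.          1.        ]]
top [[417.88845341   0.         255.24284387]
 [  0.         417.88845341 186.35639266]
 [  0.           0.           1.        ]] [-0.14746463  0.          0.          0.          0.        ] [[-0.00719127 -0.99736729  0.07215791  0.51298267]
 [-0.99992581  0.00788165  0.00928743 -0.11244692]
 [-0.0098317  -0.07208577 -0.99734998  1.02438913]
 [ 0.          0.          0.          1.        ]]
```

View pics/side0.png

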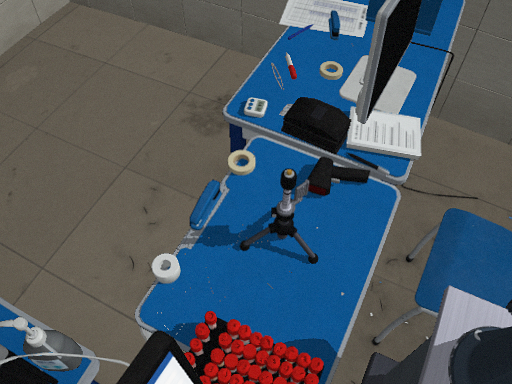

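View pics/top0.png

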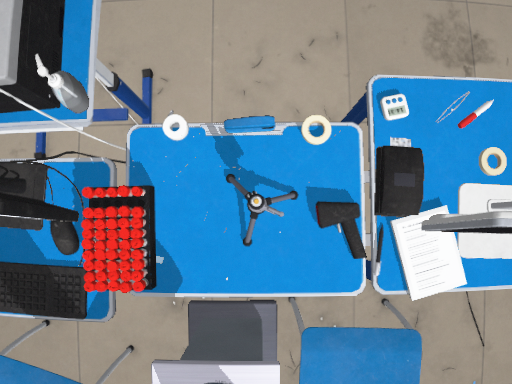

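Side view: stand head at about (289,175), clamp near (286,215). Top view: stand axis at about (256,201), with a grey lever possibly to the lower right. I'll zoom in on both.

```bash
python3 - <<'E'
import cv2,numpy as np
a=cv2.imread("pics/side0.png")[155:235,245:325];b=cv2.imread("pics/top0.png")[165:245,216:296]
cv2.imwrite("pics/z0.png",np.hstack([cv2.resize(x,(400,400),interpolation=cv2.INTER_CUBIC) for x in(a,b)]))
E
```

```text
(no output)
```

View pics/z0.png

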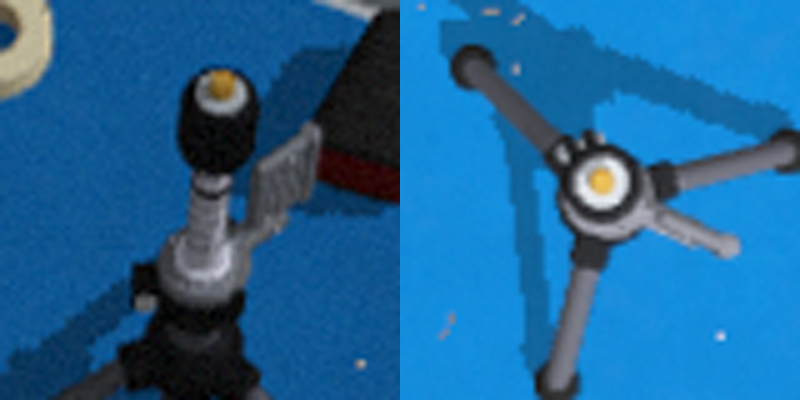

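The crop shows the stud top at side px (289.2,171) and top px (256.2,201), the rim at side px (286.4,208.5), and the wing's outer end at top px (282,214).

```bash
cat >h.py <<'E'
from plant import r
import cv2,numpy as np
def ray(c,p,E=None):
    E=c["extrinsics"] if E is None else E
    u=cv2.undistortPoints(np.array([[p]],float),c["mtx"],np.array(c["distortion"]))[0,0]
    d=E[:3,:3]@[u[0],u[1],1]; return E[:3,3],d/np.linalg.norm(d)
def tri(rs):
    P=[np.eye(3)-np.outer(d,d) for _,d in rs]
    x=np.linalg.solve(sum(P),sum(p@o for p,(o,_) in zip(P,rs)))
    return x,[round(float(np.linalg.norm(p@(x-o)))*1e3,1) for p,(o,_) in zip(P,rs)]
def atz(R,z): o,d=R; return o+d*(z-o[2])/d[2]
def proj(c,X):
    T=np.linalg.inv(c["extrinsics"]);return cv2.projectPoints(np.array([X],float),cv2.Rodrigues(T[:3,:3])[0],T[:3,3],c["mtx"],np.array(c["distortion"]))[0][0,0]
E
python3 - <<'E'
from h import *
s=r.camera("side");t=r.camera("top")
x,e=tri([ray(s,(289.2,170.8)),ray(t,(256.2,201.0))]);print("stud",x,e)
print("top@.25",atz(ray(t,(256.2,201)),.25),"side@.25",atz(ray(s,(289.2,170.8)),.25))
print("rim side@.13",atz(ray(s,(286.4,208.5)),.13), "headtop",atz(ray(s,(289.2,173.8)),.241))
w=atz(ray(t,(282,214)),.171);d=w-x;print("wing",w,np.hypot(*d[:2]),np.degrees(np.arctan2(d[1],d[0])))
print("feet",[atz(ray(t,p),.005) for p in((230,178.4),(295.5,195),(247.3,241.5))], np.mean([atz(ray(t,p),.005) for p in((230,178.4),(295.5,195),(247.3,241.5))],0))
S=r.read_state();from scipy.spatial.transform import Rotation as R
print(R.from_quat(S["orientation"],scalar_first=True).as_matrix().round(3))
E
```

```text
stud [ 0.54199446 -0.10675687  0.24905153] [0.2, 0.2]
top@.25 [ 0.54178157 -0.10681424  0.25      ] side@.25 [ 0.54193708 -0.10601087  0.25      ]
rim side@.13 [ 0.53670007 -0.10072417  0.13      ] headtop [ 0.54127465 -0.10608492  0.241     ]
wing [ 0.5177805  -0.15865484  0.171     ] 0.05726880114069737 -115.01227018154742
feet [array([ 0.60678492, -0.04119463,  0.005     ]), array([ 0.56478346, -0.20116791,  0.005     ]), array([ 0.45256758, -0.0826904 ,  0.005     ])] [ 0.54137866 -0.10835098  0.005     ]
[[-0.94   0.342 -0.001]
 [ 0.342  0.94  -0.001]
 [ 0.    -0.001 -1.   ]]
```

Units first: shifts go in shares of 0.8 m and turns go in shares of pi rad. So -0.025 m is -0.0313, -0.112 rad is -0.0357.

```bash
python3 - <<'E'
from h import *
s=r.camera("side");t=r.camera("top")
for a in((152,333),(165,333),(170,335)):print(tri([ray(s,a),ray(t,(78,213))]))
E
python3 -m inch '0 0 -0.0313 0 0 -0.0357 0.085 | 0 0 -0.0313 0 0 -0.0357 0.085 | 0 0 -0.0313 0 0 -0.0357 0.085 | 0 0 -0.0313 0 0 -0.0357 0.085 | 0 0 -0.0313 0 0 -0.0357 0.085 | 0 0 -0.0313 0 0 -0.0357 0.085 | 0 0 -0.0313 0 0 -0.0357 0.085' 40
```

```text
(array([0.55636378, 0.25028554, 0.26617053]), [41.7, 41.7])
(array([0.54917537, 0.24579821, 0.26140245]), [32.5, 32.5])
(array([0.54615372, 0.24583038, 0.25581778]), [28.7, 28.7])
clock: 0.88
tcp_pos: [0.2134, 0.5871, 0.3798]
orientation: [-0.0, -0.219, 0.976, -0.0]
contact_force: [-0.4, 0.8, -0.2]
width: 0.085
finger_force: 0.0
```

In the tool's units: -0.0384 m is -0.048.

```bash
R='see rows'; python3 -m inch '0 -0.048 0 0 0 0 0.085 | 0 -0.048 0 0 0 0 0.085 | 0 -0.048 0 0 0 0 0.085 | 0 -0.048 0 0 0 0 0.085 | 0 -0.048 0 0 0 0 0.085 | 0 -0.048 0 0 0 0 0.085 | 0 -0.048 0 0 0 0 0.085 | 0 -0.048 0 0 0 0 0.085' | head -3
python3 -m inch '0 -0.048 0 0 0 0 0.085 | 0 -0.048 0 0 0 0 0.085 | 0 -0.048 0 0 0 0 0.085 | 0 -0.048 0 0 0 0 0.085 | 0 -0.048 0 0 0 0 0.085 | 0 -0.048 0 0 0 0 0.085 | 0 -0.048 0 0 0 0 0.085 | 0 -0.048 0 0 0 0 0.085'
python3 -m inch '0 -0.048 0 0 0 0 0.085 | 0 -0.048 0 0 0 0 0.085 | 0 -0.048 0 0 0 0 0.085 | 0 -0.048 0 0 0 0 0.085 | 0 0 0 0 0 0 0.085'
python3 - <<'E'
from h import *
S=r.read_state();c=r.camera("wrist");cv2.imwrite("pics/w1.png",c["img"][...,::-1]);np.savez("w1",tp=S["tcp_pos"],q=S["orientation"],T=c["tool_from_camera"],m=c["mtx"],d=c["distortion"])
E
```

```text
clock: 1.55
tcp_pos: [0.3432, 0.307, 0.3787]
orientation: [0.0, -0.216, 0.976, 0.0]
clock: 2.22
tcp_pos: [0.4729, 0.0284, 0.3788]
orientation: [0.0, -0.216, 0.976, -0.0]
contact_force: [1.3, -0.3, -0.9]
width: 0.085
finger_force: 0.0
clock: 2.63
tcp_pos: [0.54, -0.1157, 0.3777]
orientation: [0.0, -0.213, 0.977, -0.002]
contact_force: [0.5, 0.4, 0.3]
width: 0.0849
finger_force: 0.0
```

View pics/w1.png

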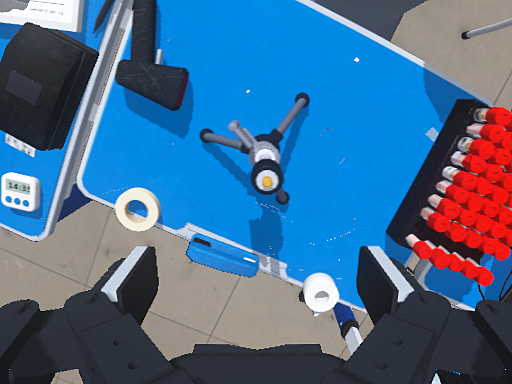

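The wrist view shows the stud top at (267,182), the wing's outer end at (234,126), and nothing near the fingers. I'll cross-check the stud position.

```bash
python3 - <<'E'
from h import *
from scipy.spatial.transform import Rotation as R
s=r.camera("side");t=r.camera("top");w=np.load("w1.npz")
M=np.eye(4);M[:3,:3]=R.from_quat(w["q"],scalar_first=True).as_matrix();M[:3,3]=w["tp"];E=M@w["T"]
c=dict(mtx=w["m"],distortion=w["d"])
rw=ray(c,(267,181.5),E);print("wrist@.25",atz(rw,.25))
print(tri([rw,ray(s,(289.2,170.8)),ray(t,(256.2,201.0))]))
a=atz(ray(c,(234,126),E),.171);d=a-[.5416,-.107,0];print("wing",a,np.hypot(*d[:2]),np.degrees(np.arctan2(d[1],d[0])))
S=r.read_state();print(S["tcp_pos"],S["joint_vel"].round(3),S["contact_force"]);X=R.from_quat(S["orientation"],scalar_first=True).as_matrix()
print(X.round(4));print("to go",X.T@(np.array([.5416,-.1068,S["tcp_pos"][2]])-S["tcp_pos"]))
E
```

```text
wrist@.25 [ 0.54110116 -0.10701544  0.25      ]
(array([ 0.54180208, -0.10682589,  0.24881664]), [0.4, 0.4, 0.0])
wing [ 0.51652502 -0.15603541  0.171     ] 0.05507472909349713 -117.08359700178329
[ 0.53692652 -0.10898596  0.37812023] [ 0.029 -0.023  0.019  0.001  0.    -0.002] [ 0.05228863  0.17153228 -0.65204338]
[[-9.072e-01 -4.207e-01 -1.300e-03]
 [-4.207e-01  9.072e-01  1.200e-03]
 [ 7.000e-04  1.600e-03 -1.000e+00]]
to go [-5.15940816e-03  1.70266924e-05 -3.51947378e-06]
```

In the tool's units: 0.02 m is 0.025, -0.0025 m is -0.0031.

```bash
cat >>h.py <<'E'
from scipy.spatial.transform import Rotation as R
def go(X0=(.5416,-.1068)):
    S=r.read_state();X=R.from_quat(S["orientation"],scalar_first=True).as_matrix()
    print(S["clock"],S["tcp_pos"].round(4),"yaz",np.degrees(np.arctan2(X[1,1],X[0,1])).round(1),"tilt",X[:,2].round(4),"to go",(X.T@(np.array([*X0,S["tcp_pos"][2]])-S["tcp_pos"])).round(4),"F",S["contact_force"].round(2),"T",S["wrist_torque"].round(3),"w",S["width"].round(4),S["finger_force"],"q6",S["q"][5].round(3))
E
python3 -m inch '-0.0031 0 0.025 0 0 0 0.085 | -0.0031 0 0.025 0 0 0 0.085 | 0 0 0.025 0 0 0 0.085 | 0 0 0.025 0 0 0 0.085 | 0 0 0.025 0 0 0 0.085 | 0 0 0 0 0 0 0.06 | 0 0 0 0 0 0 0.06 | 0 0 0 0 0 0 0.06' >/dev/null
python3 -c "from h import *;go()"
```

```text
Traceback (most recent call last):
  File "h.py", line 17, in go
    print(S["clock"],S["tcp_pos"].round(4),"yaz",np.degrees(np.arctan2(X[1,1],X[0,1])).round(1),"tilt",X[:,2].round(4),"to go",(X.T@(np.array([*X0,S["tcp_pos"][2]])-S["tcp_pos"])).round(4),"F",S["contact_force"].round(2),"T",S["wrist_torque"].round(3),"w",S["width"].round(4),S["finger_force"],"q6",S["q"][5].round(3))
                                                                                                                                                                                                                                                                ^^^^^^^^^^^^^^^^
AttributeError: 'float' object has no attribute 'round'
```

```bash
sed -i 's/S\["width"\].round(4)/round(S["width"],4)/' h.py; python3 -c "from h import *;go()"
```

```text
3.45 [ 0.5424 -0.1062  0.2801] yaz 115.0 tilt [ 2.e-03 -7.e-04 -1.e+00] to go [ 0.001  -0.0002 -0.    ] F [-0.76  0.41  0.51] T [-0.043 -0.006  0.032] w 0.0601 0.0 q6 -2.403
```

In the tool's units: 0.0195 m is 0.0244, 0.001 m is 0.0013.

```bash
python3 -m inch '0.0013 0 0.0244 0 0 0 0.06 | 0 0 0.0244 0 0 0 0.06 | 0 0 0.0244 0 0 0 0.06 | 0 0 0.0244 0 0 0 0.06 | 0 0 0 0 0 0 0.06 | 0 0 0 0 0 0 0.06' 60 >/dev/null
python3 -c "from h import *;go()"
python3 -m inch '0 0 0 0 0 0 0.04 | 0 0 0 0 0 0 0.02 | 0 0 0 0 0 0 0.02 | 0 0 0 0 0 0 0.02 | 0 0 0 0 0 0 0.02 | 0 0 0 0 0 0 0.02 | 0 0 0 0 0 0 0.02 | 0 0 0 0 0 0 0.02' 60 >/dev/null
python3 - <<'E'
from h import *
go()
c=r.camera("side");a=c["img"][145:245,235:335,::-1];cv2.imwrite("pics/g1.png",cv2.resize(a,(600,600),interpolation=cv2.INTER_CUBIC))
E
```

```text
3.95 [ 0.5413 -0.1073  0.2014] yaz 115.0 tilt [ 4.e-04 -1.e-04 -1.e+00] to go [-0.0004  0.0003  0.    ] F [0.31 0.55 0.03] T [-0.013 -0.054 -0.009] w 0.0598 0.0 q6 -2.404
4.6167 [ 0.5421 -0.1075  0.2024] yaz 114.9 tilt [ 3.2e-03 -8.0e-04 -1.0e+00] to go [ 0.0001  0.0008 -0.    ] F [-1.09  1.65  6.36] T [0.249 0.088 0.028] w 0.0267 58.71003710242803 q6 -2.405
```

View pics/g1.png

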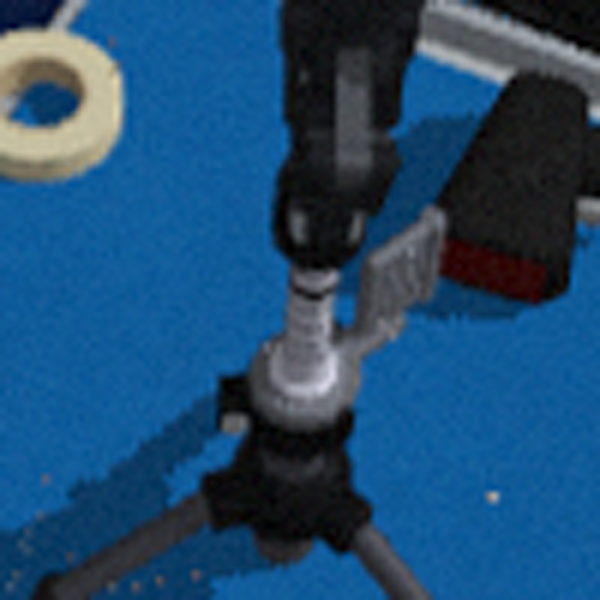

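The gripper is on the head, with width about 27 mm and grip 59 N. The column below it shows one dark ring near crop (313,288), and the lever wing hasn't moved. Next I'll compare ring positions before and after gripping, along the projected axis.

```bash
cat >>h.py <<'E'
def prof(img,zs,x=.5416,y=-.1068,c=None):
    g=cv2.cvtColor(img,cv2.COLOR_RGB2GRAY).astype(np.float32);out=[]
    for z in zs:
        u,v=proj(c,(x,y,z));out.append(np.mean([cv2.remap(g,np.float32([[u+k]]),np.float32([[v]]),cv2.INTER_CUBIC)[0,0] for k in(-1,0,1)]))
    return np.array(out)
E
python3 - <<'E'
from h import *
c=r.camera("side");a=cv2.imread("pics/side0.png")[...,::-1].copy();go()
zs=np.arange(.125,.212,.0015)
n=np.mean([r.camera("side")["img"] for _ in range(4)],0).astype(np.uint8)
p=prof(a,zs,c=c);q=prof(n,zs,c=c)
print(proj(c,(.5416,-.1068,.13)),proj(c,(.5416,-.1068,.185)))
for z,i,j in zip(zs,p,q):print(round(z*1e3,1),int(i),int(j),end=" | ")
E
```

```text
4.7167 [ 0.5421 -0.1075  0.2024] yaz 114.9 tilt [ 3.3e-03 -8.0e-04 -1.0e+00] to go [ 0.0001  0.0008 -0.    ] F [-0.07  0.5   5.7 ] T [0.223 0.04  0.037] w 0.0274 58.71050325629767 q6 -2.405
[285.45604092 205.44916871] [287.21583115 190.43769069]
125.0 106 111 | 126.5 108 114 | 128.0 107 114 | 129.5 103 110 | 131.0 97 106 | 132.5 92 102 | 134.0 90 100 | 135.5 91 100 | 137.0 96 100 | 138.5 102 101 | 140.0 102 100 | 141.5 97 96 | 143.0 92 95 | 144.5 94 103 | 146.0 97 113 | 147.5 100 116 | 149.0 100 110 | 150.5 99 103 | 152.0 97 98 | 153.5 97 97 | 155.0 99 102 | 156.5 105 112 | 158.0 108 118 | 159.5 104 113 | 161.0 97 104 | 162.5 93 98 | 164.0 93 99 | 165.5 93 99 | 167.0 97 101 | 168.5 95 96 | 170.0 73 69 | 171.5 43 35 | 173.0 32 26 | 174.5 42 44 | 176.0 66 74 | 177.5 91 95 | 179.0 109 107 | 180.5 118 112 | 182.0 112 107 | 183.5 99 96 | 185.0 87 89 | 186.5 67 72 | 188.0 42 43 | 189.5 22 17 | 191.0 10 3 | 192.5 11 5 | 194.0 10 7 | 195.5 8 8 | 197.0 7 10 | 198.5 7 10 | 200.0 7 11 | 201.5 6 12 | 203.0 5 13 | 204.5 6 15 | 206.0 10 17 | 207.5 12 17 | 209.0 10 17 | 210.5 9 17 |
```

In the tool's units: 0.009 m is 0.0113, 0.008 m is 0.01.

```bash
python3 -m inch '0 0 0.0113 0 0 0 0.02 | 0 0 0.0113 0 0 0 0.02 | 0 0 0.0113 0 0 0 0.02 | 0 0 0.0113 0 0 0 0.02 | 0 0 0.0113 0 0 0 0.02 | 0 0 0.01 0 0 0 0.02 | 0 0 0 0 0 0 0.02 | 0 0 0 0 0 0 0.02' >/dev/null
python3 - <<'E'
from h import *
go()
c=r.camera("side");a=c["img"][165:245,245:325,::-1];b=r.camera("top")["img"][160:240,216:296,::-1]
cv2.imwrite("pics/g2.png",np.hstack([cv2.resize(x,(400,400),interpolation=cv2.INTER_CUBIC) for x in(a,b)]))
E
```

```text
5.5833 [ 0.5422 -0.1075  0.1493] yaz 114.9 tilt [ 3.e-03 -6.e-04 -1.e+00] to go [ 0.0003  0.0009 -0.    ] F [-1.71  2.4   8.53] T [0.291 0.156 0.012] w 0.0267 59.018623048468726 q6 -2.405
```

View pics/g2.png

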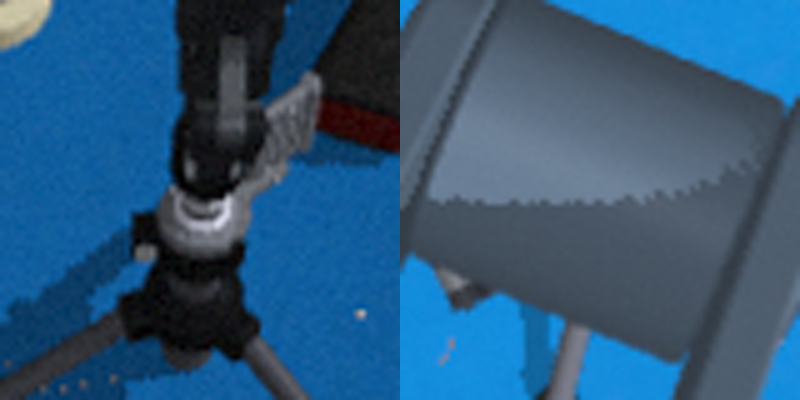

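Side crop: a dark ring arc at about (205,212) sits just above the bright rim, so the column is almost at the mark. TCP travel so far is 53.1 mm, leaving 1.9 mm.

In the tool's units: 0.001 m is 0.0013, -0.0003 m is -0.0004.

```bash
python3 -m inch '-0.0004 0 0.0013 0 0 0 0.02 | 0 0 0.0013 0 0 0 0.02 | 0 0 0 0 0 0 0.02 | 0 0 0 0 0 0 0.02' >/dev/null
python3 - <<'E'
from h import *
go();c=r.camera("side")
n=np.mean([r.camera("side")["img"] for _ in range(4)],0).astype(np.uint8);go()
zs=np.arange(.105,.145,.0015)
print([(round(z*1e3,1),int(i)) for z,i in zip(zs,prof(n,zs,c=c))])
E
```

```text
6.0167 [ 0.5424 -0.1074  0.1478] yaz 114.9 tilt [ 0.0032 -0.001  -1.    ] to go [ 0.0005  0.0009 -0.    ] F [-1.63  1.22  8.47] T [0.18  0.275 0.017] w 0.0267 59.06338640197646 q6 -2.404
6.2667 [ 0.5424 -0.1075  0.1478] yaz 114.9 tilt [ 0.0032 -0.001  -1.    ] to go [ 0.0005  0.0009 -0.    ] F [-1.02  0.97  9.1 ] T [0.243 0.233 0.051] w 0.0267 59.062856547825504 q6 -2.404
[(np.float64(105.0), 114), (np.float64(106.5), 115), (np.float64(108.0), 124), (np.float64(109.5), 144), (np.float64(111.0), 165), (np.float64(112.5), 176), (np.float64(114.0), 174), (np.float64(115.5), 159), (np.float64(117.0), 132), (np.float64(118.5), 102), (np.float64(120.0), 81), (np.float64(121.5), 85), (np.float64(123.0), 105), (np.float64(124.5), 112), (np.float64(126.0), 106), (np.float64(127.5), 93), (np.float64(129.0), 78), (np.float64(130.5), 63), (np.float64(132.0), 44), (np.float64(133.5), 25), (np.float64(135.0), 12), (np.float64(136.5), 4), (np.float64(138.0), 6), (np.float64(139.5), 9), (np.float64(141.0), 11), (np.float64(142.5), 13), (np.float64(144.0), 14)]
```

In the tool's units: 0.0003 m is 0.0004, 0.05 rad is 0.0159.

```bash
python3 -m inch '0 0 0.0004 0 0 0.0159 0.02 | 0 0 0 0 0 0.0159 0.02 | 0 0 0 0 0 0.0159 0.02 | 0 0 0 0 0 0.0159 0.02 | 0 0 0 0 0 0.0159 0.02 | 0 0 0 0 0 0.0159 0.02 | 0 0 0 0 0 0.0159 0.02 | 0 0 0 0 0 0.0159 0.02' >/dev/null
python3 -c "from h import *;go()"
python3 -m inch '0 0 0 0 0 0.0159 0.02 | 0 0 0 0 0 0.0159 0.02 | 0 0 0 0 0 0.0159 0.02 | 0 0 0 0 0 0.0159 0.02' >/dev/null
python3 -c "from h import *;go()"
python3 -m inch '0 0 0 0 0 0.0159 0.02 | 0 0 0 0 0 0.0159 0.02 | 0 0 0 0 0 0.0159 0.02 | 0 0 0 0 0 0.0159 0.02' >/dev/null
python3 -c "from h import *;go()"
```

```text
6.9333 [ 0.5425 -0.1075  0.1476] yaz 91.9 tilt [ 0.0034 -0.0011 -1.    ] to go [ 0.0008  0.0007 -0.    ] F [-1.05  1.27  9.55] T [0.242 0.25  0.052] w 0.0264 59.131288644857705 q6 -2.002
7.2667 [ 0.5424 -0.1075  0.1476] yaz 80.4 tilt [ 0.0033 -0.0012 -1.    ] to go [ 0.0009  0.0006 -0.    ] F [-1.92  1.08  9.69] T [ 0.203  0.303 -0.009] w 0.0268 59.13211954248254 q6 -1.802
7.6 [ 0.5424 -0.1075  0.1476] yaz 69.0 tilt [ 0.0031 -0.0012 -1.    ] to go [ 0.001   0.0004 -0.    ] F [-2.    0.74 10.23] T [0.193 0.277 0.014] w 0.0264 59.13731456967071 q6 -1.602
```

```bash
python3 - <<'E'
from h import *
a=r.camera("side")["img"][155:245,235:325,::-1]
cv2.imwrite("pics/g3.png",cv2.resize(a,(540,540),interpolation=cv2.INTER_CUBIC))
E
```

```text
(no output)
```

View pics/g3.png

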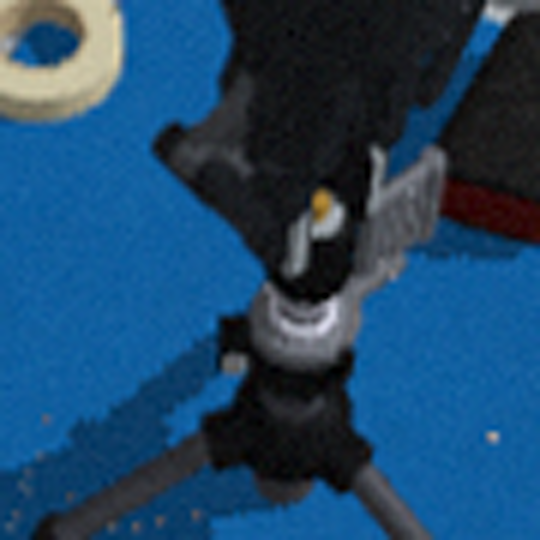

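The wing still looks like it's at its starting place (crop (375–445,150–260)), although the finger should have met it by now. The wrist view should show what's happening.

```bash
python3 - <<'E'
from h import *
a=r.camera("wrist")["img"][...,::-1]
cv2.imwrite("pics/w3.png",cv2.resize(a,(768,576),interpolation=cv2.INTER_CUBIC))
E
```

```text
(no output)
```

View pics/w3.png

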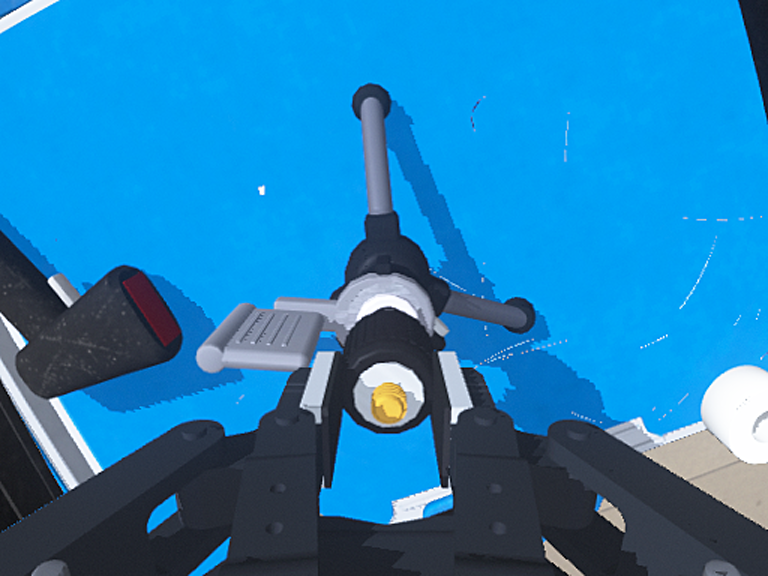

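```bash
python3 - <<'E'
from h import *
go();c=r.camera("wrist");T=np.linalg.inv(c["tool_from_camera"]);print("cam in tool",c["tool_from_camera"][:3,3].round(3))
P=lambda X:(cv2.projectPoints(np.array([X],float),cv2.Rodrigues(T[:3,:3])[0],T[:3,3],c["mtx"],np.array(c["distortion"]))[0][0,0]*1.5).round(0)
for x in(-.011,.011):
  for y in(-.013,-.028):
    print(x,y,[(z,P((x,y,z)).tolist()) for z in(0,-.01,-.02,-.03,-.04)])
for x in (-.011,.011): print("right",x,[(z,P((x,.013,z)).tolist()) for z in(0,-.02)])
S=r.read_state();X=R.from_quat(S["orientation"],scalar_first=True).as_matrix()
tt=lambda p:X.T@(np.array(p)-S["tcp_pos"])
for n,p in dict(studtop=(.5416,-.1068,.1955),headtop=(.5416,-.1068,.186),under=(.5416,-.1068,.15),rim=(.5416,-.1068,.13)).items():print(n,P(tt(p)))
for az in(-116,-125,-135):
  a=np.radians(az);print(az,[P(tt((.5416+q*np.cos(a),-.1068+q*np.sin(a),z))).tolist() for q,z in((.025,.171),(.061,.171),(.061,.126),(.025,.126))])
s=r.camera("side")
for nm,y in(("far",-1),("near",1)):
  print(nm,[((proj(s,X@np.array([x,y*.015,z])+S["tcp_pos"])-[235,155])*6).round().tolist() for x in(-.011,.011) for z in(0,-.02)])
E
```

```text
7.7 [ 0.5424 -0.1075  0.1476] yaz 69.1 tilt [ 0.0031 -0.0012 -1.    ] to go [ 0.001   0.0004 -0.    ] F [-1.25  1.87  9.51] T [ 0.184  0.318 -0.008] w 0.0265 59.13242787559284 q6 -1.603
cam in tool [ 0.068 -0.    -0.17 ]
-0.011 -0.013 [(0, [351.0, 372.0]), (-0.01, [349.0, 384.0]), (-0.02, [347.0, 398.0]), (-0.03, [344.0, 414.0]), (-0.04, [342.0, 431.0])]
-0.011 -0.028 [(0, [309.0, 372.0]), (-0.01, [305.0, 384.0]), (-0.02, [300.0, 398.0]), (-0.03, [295.0, 413.0]), (-0.04, [289.0, 431.0])]
0.011 -0.013 [(0, [350.0, 314.0]), (-0.01, [347.0, 324.0]), (-0.02, [345.0, 335.0]), (-0.03, [342.0, 347.0]), (-0.04, [339.0, 361.0])]
0.011 -0.028 [(0, [307.0, 314.0]), (-0.01, [302.0, 324.0]), (-0.02, [297.0, 334.0]), (-0.03, [291.0, 347.0]), (-0.04, [285.0, 360.0])]
right -0.011 [(0, [423.0, 372.0]), (-0.02, [427.0, 398.0])]
right 0.011 [(0, [424.0, 314.0]), (-0.02, [429.0, 335.0])]
studtop [389. 408.]
headtop [388. 392.]
under [388. 344.]
rim [388. 324.]
-116 [[308.0, 362.0], [193.0, 352.0], [234.0, 308.0], [324.0, 315.0]]
-125 [[309.0, 351.0], [195.0, 323.0], [236.0, 284.0], [326.0, 306.0]]
-135 [[313.0, 338.0], [202.0, 292.0], [243.0, 259.0], [329.0, 296.0]]
far [[313.0, 229.0], [317.0, 196.0], [358.0, 268.0], [363.0, 235.0]]
near [[252.0, 277.0], [255.0, 245.0], [297.0, 317.0], [300.0, 285.0]]
```

The wrist projection explains it. The visible pad tops lie at about tool z −33 mm, so the thicker part of the finger is passing above the wing's 171 mm top, and the lever hasn't moved. I'll bring the column back up, grip about 15 mm lower, and turn back before pressing again.

In the tool's units: -0.0068 m is -0.0085, -0.1 rad is -0.0318.

```bash
python3 -m inch '0 0 -0.0085 0 0 -0.0318 0.02 | 0 0 -0.0085 0 0 -0.0318 0.02 | 0 0 -0.0085 0 0 -0.0318 0.02 | 0 0 -0.0085 0 0 -0.0318 0.02 | 0 0 -0.0085 0 0 -0.0318 0.02 | 0 0 -0.0085 0 0 -0.0318 0.02 | 0 0 -0.0085 0 0 -0.0318 0.02 | 0 0 -0.0085 0 0 -0.0318 0.02' >/dev/null
python3 -m inch '0 0 0 0 0 0 0.02 | 0 0 0 0 0 0 0.02' >/dev/null
python3 -c "from h import *;go()"
python3 -m inch '0 0 0 0 0 0 0.055 | 0 0 0 0 0 0 0.055 | 0 0 0 0 0 0 0.055 | 0 0 0 0 0 0 0.055 | 0 0 0 0 0 0 0.055' >/dev/null
python3 -c "from h import *;go()"
```

```text
8.6333 [ 0.5422 -0.1074  0.2018] yaz 114.9 tilt [ 0.0032 -0.0011 -1.    ] to go [ 0.0003  0.0008 -0.    ] F [-0.14  0.69  6.47] T [ 0.17   0.105 -0.003] w 0.0266 58.994376306800405 q6 -2.404
9.05 [ 0.5411 -0.1073  0.1994] yaz 114.9 tilt [-6.e-04  2.e-04 -1.e+00] to go [-0.0006  0.0002 -0.    ] F [-0.22  0.41 -0.92] T [ 0.045 -0.015  0.018] w 0.0548 0.0 q6 -2.404
```

In the tool's units: 0.005 m is 0.0063, -0.0006 m is -0.0008.

```bash
python3 -m inch '-0.0008 0 0.0063 0 0 0 0.055 | 0 0 0.0063 0 0 0 0.055 | 0 0 0.0063 0 0 0 0.055 | 0 0 0 0 0 0 0.055 | 0 0 0 0 0 0 0.055' >/dev/null
python3 -c "from h import *;go()"
python3 -m inch '0 0 0 0 0 0 0.04 | 0 0 0 0 0 0 0.02 | 0 0 0 0 0 0 0.02 | 0 0 0 0 0 0 0.02 | 0 0 0 0 0 0 0.02 | 0 0 0 0 0 0 0.02 | 0 0 0 0 0 0 0.02' 60 >/dev/null
python3 - <<'E'
from h import *
go()
c=r.camera("side");a=cv2.imread("pics/side0.png")[...,::-1].copy()
n=np.mean([r.camera("side")["img"] for _ in range(4)],0).astype(np.uint8);go()
zs=np.arange(.165,.182,.0005)
for i in(a,n):
    p=100-prof(i,zs,c=c);k=(zs>.1685)&(zs<.178);print((p*zs)[k].sum()/p[k].sum(),zs[p.argmax()],100-p.max())
E
```

```text
9.4667 [ 0.5414 -0.1068  0.184 ] yaz 114.9 tilt [-1.5e-03  6.0e-04 -1.0e+00] to go [-0.0002 -0.0001 -0.    ] F [-0.05 -0.62 -0.61] T [ 0.012  0.018 -0.005] w 0.0547 0.0 q6 -2.403
10.05 [ 0.542  -0.1069  0.1852] yaz 114.9 tilt [ 6.e-04 -0.e+00 -1.e+00] to go [ 0.0003  0.0003 -0.    ] F [-0.62  1.16  4.  ] T [0.216 0.145 0.026] w 0.0284 59.38801737036556 q6 -2.403
10.3 [ 0.542  -0.1069  0.1851] yaz 114.9 tilt [ 5.e-04 -0.e+00 -1.e+00] to go [ 0.0003  0.0003 -0.    ] F [-2.09  0.34  5.59] T [ 0.26   0.159 -0.009] w 0.0278 59.58898894954473 q6 -2.403
0.1731623312635597 0.17300000000000001 32.514854
0.1730449675110325 0.17300000000000001 33.748474
```

Units first: shifts go in shares of 0.8 m and turns go in shares of pi rad. So 0.0094 m is 0.0118, 0.0092 m is 0.0115.

```bash
python3 -m inch '0 0 0.0118 0 0 0 0.02 | 0 0 0.0118 0 0 0 0.02 | 0 0 0.0118 0 0 0 0.02 | 0 0 0.0118 0 0 0 0.02 | 0 0 0.0118 0 0 0 0.02 | 0 0 0.0115 0 0 0 0.02 | 0 0 0 0 0 0 0.02 | 0 0 0 0 0 0 0.02' >/dev/null
python3 -c "from h import *;go()"
```

```text
10.9667 [ 0.5421 -0.107   0.1289] yaz 114.9 tilt [ 4.e-04  1.e-04 -1.e+00] to go [ 0.0003  0.0003 -0.    ] F [-0.92  1.75  8.63] T [0.344 0.304 0.012] w 0.0283 59.969514794647694 q6 -2.403
```

In the tool's units: -0.001 m is -0.0013.

```bash
python3 -m inch '0 0 -0.0013 0 0 0 0.02 | 0 0 0 0 0 0 0.02 | 0 0 0 0 0 0 0.02 | 0 0 0 0 0 0 0.02' >/dev/null
python3 - <<'E'
from h import *
c=r.camera("side")
n=np.mean([r.camera("side")["img"] for _ in range(4)],0).astype(np.uint8);go()
zs=np.arange(.111,.136,.0015)
print([(round(float(z)*1e3,1),int(i)) for z,i in zip(zs,prof(n,zs,c=c))])
E
```

```text
11.55 [ 0.5421 -0.1069  0.1304] yaz 114.9 tilt [ 9.e-04 -1.e-04 -1.e+00] to go [ 0.0004  0.0003 -0.    ] F [-1.51  1.37  8.85] T [0.389 0.301 0.015] w 0.0282 59.961135727353394 q6 -2.403
[(111.0, 167), (112.5, 178), (114.0, 176), (115.5, 161), (117.0, 133), (118.5, 101), (120.0, 77), (121.5, 78), (123.0, 94), (124.5, 92), (126.0, 74), (127.5, 53), (129.0, 33), (130.5, 22), (132.0, 14), (133.5, 14), (135.0, 18)]
```

In the tool's units: 0.0004 m is 0.0005, 0.05 rad is 0.0159.

```bash
python3 -m inch '0 0 0.0005 0 0 0.0159 0.02 | 0 0 0 0 0 0.0159 0.02 | 0 0 0 0 0 0.0159 0.02 | 0 0 0 0 0 0.0159 0.02 | 0 0 0 0 0 0.0159 0.02 | 0 0 0 0 0 0.0159 0.02' >/dev/null
python3 -c "from h import *;go()"
python3 -m inch '0 0 0 0 0 0.0159 0.02 | 0 0 0 0 0 0.0159 0.02 | 0 0 0 0 0 0.0159 0.02 | 0 0 0 0 0 0.0159 0.02' >/dev/null
python3 -c "from h import *;go()"
python3 -m inch '0 0 0 0 0 0.0159 0.02 | 0 0 0 0 0 0.0159 0.02 | 0 0 0 0 0 0.0159 0.02 | 0 0 0 0 0 0.0159 0.02' >/dev/null
python3 -c "from h import *;go()"
```

```text
12.05 [ 0.5422 -0.1069  0.1302] yaz 97.6 tilt [ 1.1e-03 -2.0e-04 -1.0e+00] to go [ 0.0005  0.0002 -0.    ] F [-1.95  0.76 10.4 ] T [0.402 0.352 0.047] w 0.0284 60.0439216196537 q6 -2.101
12.3833 [ 0.5427 -0.1071  0.1302] yaz 86.1 tilt [ 2.3e-03 -5.0e-04 -1.0e+00] to go [ 0.0011  0.0002 -0.    ] F [1.24 0.99 7.8 ] T [0.457 0.047 0.097] w 0.028 61.494684596545994 q6 -1.901
12.7167 [ 0.5428 -0.1073  0.1302] yaz 74.7 tilt [ 2.3e-03 -8.0e-04 -1.0e+00] to go [ 0.0013  0.0001 -0.    ] F [0.31 1.06 8.98] T [0.396 0.214 0.131] w 0.0281 61.40203697606921 q6 -1.701
```

Now Tz has risen by about 0.1 N m, so the finger is pushing the wing.

In the tool's units: 0.05 rad is 0.0159.

```bash
python3 -m inch '0 0 0 0 0 0.0159 0.02 | 0 0 0 0 0 0.0159 0.02 | 0 0 0 0 0 0.0159 0.02 | 0 0 0 0 0 0.0159 0.02' >/dev/null
python3 -c "from h import *;go()"
python3 -m inch '0 0 0 0 0 0.0159 0.02 | 0 0 0 0 0 0.0159 0.02 | 0 0 0 0 0 0.0159 0.02' >/dev/null
python3 -c "from h import *;go()"
python3 -m inch '0 0 0 0 0 0.0127 0.02 | 0 0 0 0 0 0.0127 0.02' >/dev/null
python3 -c "from h import *;go()"
```

```text
13.05 [ 0.5427 -0.1074  0.1302] yaz 63.3 tilt [ 0.0022 -0.001  -1.    ] to go [ 0.0012  0.     -0.    ] F [-0.77  0.68  8.24] T [0.353 0.267 0.179] w 0.0281 61.29465012811124 q6 -1.501
13.3 [ 0.5426 -0.1075  0.1302] yaz 54.7 tilt [ 0.002  -0.0012 -1.    ] to go [ 0.0012 -0.     -0.    ] F [-1.53  0.97  8.29] T [0.235 0.267 0.058] w 0.0283 61.21001179330051 q6 -1.351
13.4667 [ 0.5425 -0.1075  0.1302] yaz 50.1 tilt [ 0.0018 -0.0012 -1.    ] to go [ 0.0012 -0.0001 -0.    ] F [-1.35  1.53  8.86] T [0.216 0.288 0.1  ] w 0.0282 61.14270851947367 q6 -1.272
```

In the tool's units: 0.04 rad is 0.0127.

```bash
python3 -m inch '0 0 0 0 0 0.0127 0.02 | 0 0 0 0 0 0.0127 0.02' >/dev/null
python3 -c "from h import *;go()"
python3 -m inch '0 0 0 0 0 0.0095 0.02 | 0 0 0 0 0 0.0095 0.02' >/dev/null
python3 - <<'E'
from h import *
go()
a=r.camera("wrist")["img"][...,::-1]
cv2.imwrite("pics/w4.png",cv2.resize(a,(768,576),interpolation=cv2.INTER_CUBIC))
E
```

```text
13.6333 [ 0.5424 -0.1075  0.1302] yaz 45.5 tilt [ 0.0016 -0.0012 -1.    ] to go [ 0.0011 -0.0001 -0.    ] F [-1.91 -0.42  9.33] T [0.273 0.265 0.118] w 0.0279 61.10231629572809 q6 -1.192
13.8 [ 0.5424 -0.1075  0.1302] yaz 42.1 tilt [ 0.0016 -0.0012 -1.    ] to go [ 0.0011 -0.0001 -0.    ] F [-1.2   0.79  8.97] T [0.222 0.324 0.09 ] w 0.0281 61.057072738185525 q6 -1.132
```

View pics/w4.png

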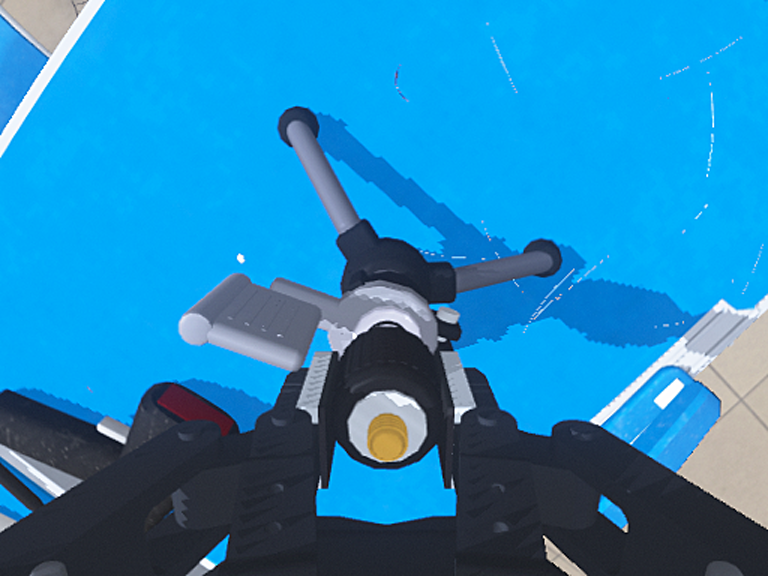

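The wing is pushed by the left finger, at (180–320,275–365). It has turned relative to the legs, and the head is still held. I'll continue in small steps to the stop, watching Tz.

In the tool's units: 0.03 rad is 0.0095.

```bash
python3 -m inch '0 0 0 0 0 0.0095 0.02 | 0 0 0 0 0 0.0095 0.02' >/dev/null
python3 -c "from h import *;go()"
python3 -m inch '0 0 0 0 0 0.0064 0.02 | 0 0 0 0 0 0.0064 0.02' >/dev/null
python3 -c "from h import *;go()"
python3 -m inch '0 0 0 0 0 0.0064 0.02 | 0 0 0 0 0 0 0.02' >/dev/null
python3 -c "from h import *;go()"
```

```text
14.0167 [ 0.5424 -0.1075  0.1302] yaz 38.7 tilt [ 0.0015 -0.0012 -1.    ] to go [ 0.001  -0.0001 -0.    ] F [-2.74 -0.18  9.14] T [0.304 0.346 0.111] w 0.028 61.020545228384435 q6 -1.072
14.1833 [ 0.5423 -0.1075  0.1302] yaz 36.4 tilt [ 0.0014 -0.0012 -1.    ] to go [ 0.001  -0.0001 -0.    ] F [-0.59  0.16  8.91] T [0.278 0.322 0.104] w 0.0283 61.01128237321973 q6 -1.033
14.35 [ 0.5423 -0.1075  0.1302] yaz 35.3 tilt [ 0.0013 -0.0011 -1.    ] to go [ 0.001  -0.0002 -0.    ] F [-1.77  0.88  9.36] T [0.208 0.367 0.073] w 0.0284 60.80981838516891 q6 -1.013
```

In the tool's units: 0.02 rad is 0.0064.

```bash
python3 -m inch '0 0 0 0 0 0.0064 0.02 | 0 0 0 0 0 0.0064 0.02' >/dev/null
python3 -c "from h import *;go()"
python3 -m inch '0 0 0 0 0 0.0064 0.02 | 0 0 0 0 0 0.0064 0.02' >/dev/null
python3 -c "from h import *;go()"
python3 -m inch '0 0 0 0 0 0.0064 0.02 | 0 0 0 0 0 0.0064 0.02' >/dev/null
python3 -c "from h import *;go()"
```

```text
14.5167 [ 0.5423 -0.1076  0.1302] yaz 33.0 tilt [ 0.0014 -0.0014 -1.    ] to go [ 0.0011 -0.0001 -0.    ] F [-1.36 -0.83  9.68] T [0.148 0.251 0.127] w 0.0283 61.38381063938141 q6 -0.973
14.6833 [ 0.5425 -0.1082  0.1302] yaz 30.7 tilt [ 0.0019 -0.0026 -1.    ] to go [ 0.0017 -0.0001 -0.    ] F [-1.31 -1.93  8.12] T [-0.051  0.261  0.243] w 0.0283 62.84323196858168 q6 -0.933
14.85 [ 0.5428 -0.1089  0.1303] yaz 28.5 tilt [ 0.0023 -0.0039 -1.    ] to go [ 0.0024 -0.     -0.    ] F [-2.37 -4.84  7.36] T [-0.237  0.224  0.35 ] w 0.0281 64.6993254404515 q6 -0.894
```

Tz jumps from 0.1 to 0.35 N m and the TCP starts to deflect, so the lever is against its stop. One last look to check.

In the tool's units: -0.01 rad is -0.0032.

```bash
python3 -m inch '0 0 0 0 0 -0.0032 0.02 | 0 0 0 0 0 0 0.02 | 0 0 0 0 0 0 0.02' >/dev/null
python3 - <<'E'
from h import *
go();c=r.camera("side");w=r.camera("wrist")["img"]
n=np.mean([r.camera("side")["img"] for _ in range(4)],0).astype(np.uint8);go()
zs=np.arange(.111,.136,.0015)
print([(round(float(z)*1e3,1),int(i)) for z,i in zip(zs,prof(n,zs,c=c))])
a=n[160:240,240:320,::-1]
cv2.imwrite("pics/f.png",np.hstack([cv2.resize(a,(384,384),interpolation=cv2.INTER_CUBIC),w[:,100:484,::-1]]))
S=r.read_state();X=R.from_quat(S["orientation"],scalar_first=True).as_matrix();W=r.camera("wrist");E=np.eye(4);E[:3,:3]=X;E[:3,3]=S["tcp_pos"];C=dict(W,extrinsics=E@W["tool_from_camera"])
for d in(-155,-160,-165,-170,-175):
  q=np.radians(d);print(d,[(proj(C,(.5416+k*np.cos(q),-.1068+k*np.sin(q),.171))+[284,0]).round().tolist() for k in(.025,.061)])
E
```

```text
15.1 [ 0.5427 -0.1088  0.1303] yaz 29.1 tilt [ 0.0021 -0.0034 -1.    ] to go [ 0.0023 -0.     -0.    ] F [-1.52 -3.11  8.91] T [-0.032  0.27   0.301] w 0.0283 64.07448981888592 q6 -0.904
15.4 [ 0.5427 -0.1088  0.1303] yaz 29.1 tilt [ 0.0021 -0.0034 -1.    ] to go [ 0.0023 -0.     -0.    ] F [-1.31 -3.44  8.01] T [-0.06   0.256  0.341] w 0.0283 64.07502145506442 q6 -0.904
[(111.0, 132), (112.5, 131), (114.0, 120), (115.5, 104), (117.0, 87), (118.5, 75), (120.0, 72), (121.5, 84), (123.0, 102), (124.5, 111), (126.0, 108), (127.5, 95), (129.0, 79), (130.5, 63), (132.0, 43), (133.5, 23), (135.0, 10)]
-155 [[481.0, 256.0], [395.0, 250.0]]
-160 [[481.0, 252.0], [395.0, 238.0]]
-165 [[482.0, 247.0], [396.0, 227.0]]
-170 [[483.0, 242.0], [398.0, 215.0]]
-175 [[485.0, 238.0], [402.0, 203.0]]
```

View pics/f.png

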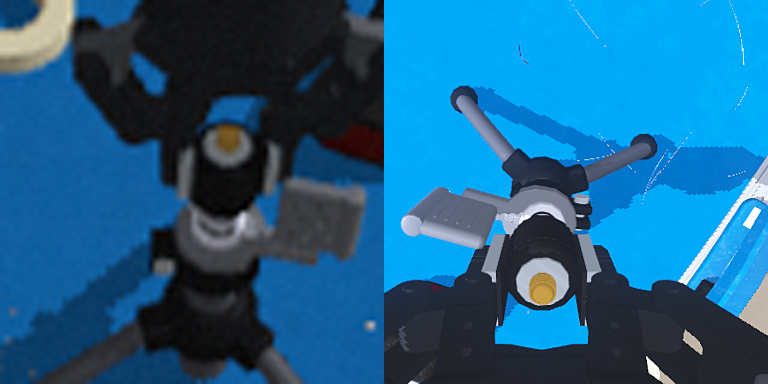

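The wing is now at about azimuth −166°, which is about 50° of travel and in range. The torque rise marks the stop, the ring sits at the rim, and the head is gripped.

```bash
python3 -c "from plant import r;print(r.finish_job())"
```

```text
the job is handed in; nothing more can be done
None
```

I handed the job in at about 15.5 s. The gripper still holds the column with its ring level with the rim (55 mm pushed down, to about 1 mm), and the lever is closed against its stop; the first grip was too high to reach the lever, so I let the column back up and regripped lower before the lever had moved.

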